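Set the gear mesh: dial to the stop, four clicks back, clamp

ROBOT

A 7-joint arm with a two-finger parallel gripper is mounted at the origin on the work surface. World frame = base frame: x ahead of the robot, y to its left, z up, the work surface at z = 0. Lengths are in m, angles in rad, forces in N, time in s.
With the tool pointing down it reaches from about 0.425 to 0.95 m from the base axis. Payload 4.7 kg.
Tool frame: the origin (TCP) lies between the finger pads; the fingertips stand 17 mm ahead of it and the grasp point (between the pads) lies 2 mm behind it; z points along the fingers, y is the direction in which the jaws open and shut (so a half turn about z gives the same grasp; the last joint's range is limited). The gripper opens to 85 mm and grips with 20 to 120 N. Pads are 22 mm wide; open, the fingers measure 114 mm over their backs; the gripper's body (76 mm by 85 mm) begins 54 mm behind the grasp point. The pads swing forward as they close: fully open they stand 13 mm farther back than shut.
Start: joints at [-1.359, 0.469, -0.049, 1.532, 0.024, 1.141, -0.082], TCP at [0.161, 0.656, 0.248] pointing down, gripper open.
Joint ranges: [-2.59, 2.59], [-0.33, 1.99], [-1.39, 1.29], [0.1, 2.45], [-1.04, 4.18], [0.21, 1.99], [-2.66, 2.66]. Speed limits (rad/s): [2.57, 2.57, 3.14, 3.14, 3.14, 3.14, 3.14].

INTERFACE

Orientations are given as a rotation vector (axis times angle).
In Python, from plant import bot, vision, finish_job gives the robot as it stands.
- The arm moves only by the shell command python3 -m jog 'ROWS' [FORCE]. ROWS is JSON, a list of rows, each an object of numbers: "tx", "ty", "tz": the shift along the tool's x, y, z in m; "spin": the turn about the tool's z in degrees; "jaw": the gripper's target within -1 to 1 (fully open at 1, half-way at 0, shut at -1). In form: [{"tx": .., "ty": .., "tz": .., "spin": .., "jaw": ..}, ...]. A call has 1 to 12 rows; each row is the pose to reach, as a shift and turn from the pose commanded when the call began, along the tool's axes at that moment; what a row does not reach only later rows make up. A row lasts 1/10 s, in which the tool goes at most 50 mm and 8.59 degrees, less where a joint would pass 70% of its speed; a pose out of reach is approached as far as the arm can. A call with a gripper value outside its range is refused whole. The fingers move at their own pace and stop on an object; FORCE is the grip in N (left out, the last holds). Time passes only in rows, so rows that repeat a pose let the fingers close. It gives the time, the measured TCP pose, the force and the opening at its end, in the units of the state.
- bot.sense(): the state, without advancing time (a new reading comes with each control period).
- vision.snapshot(name): name is "scene" or "top"; returns the picture (480x640x3 uint8, blue, green, red); there is no depth.
- vision.calibration(name): a dict with "mtx" (3x3 intrinsics, pixels), "extrinsics" (4x4, takes a point from world to camera coordinates). Camera axes: x right, y down, z forward; pixel columns grow to the right and rows downward; lengths in m; the calibration is good to about 2 mm. A picture is of the moment at which its call begins. calibration takes no time and is no camera call.
- finish_job(): hands the job in, once; it reports no verdict.
The state is a dict: "time": time; "qpos": joint angles; "dq": joint speeds; "joint_efforts": joint torques, N m; "ee_pos": TCP position; "eef_rot": TCP orientation; "wrist_force": force on the tool from outside, world axes, zero at the start; "moment": the same for the moment, N m; "finger_gap": finger opening in m.
Only numpy, scipy, OpenCV 4.12 (cv2) and the standard library are available. Lean on these libraries where they do the work, as an engineer would, in place of code of your own. Each camera call takes 0.05 s, during which the arm holds its last target.

TASK

Set the gear backlash on the mesh jig: turn the black dial clockwise (seen from above) until it comes up against its stop, without forcing it, then turn it back exactly four clicks. Then throw the clamp lever fully over to the far side of the jig, leaving the dial on that click, and let go; leave the other things on the bench where they are.

Things in the scene. Friction and masses are not known exactly. Their poses are not given: they have to be found in the camera images.
- jig: The gear-mesh setting jig, bolted to the bench: aluminium base plate 200 (x) by 250 (y) by 10 mm thick. Origin at the centre of its underside, on the bench; x towards the jig's far side, z up. On it: grey block 52 mm square, top at z 52, centred x -30, y +55 mm, under the dial; motor, carriage and gears around x +50, y +30 mm, under 60 mm tall; clamp lever on a grey block at x 0, y -80 mm.
- dial: The black click dial on the grey block, vertical axis, origin 54 mm above the bench on its axis. 20 clicks a turn, 18 degrees each; up to 0.2 N m of ripple between clicks; let go, it settles in the nearest. Clockwise from above closes the gears up to a stop, which is itself a click position (click 0). The angle of the stop varies and cannot be seen; the dial starts 5 to 8 clicks from it.
- dial_grip (a point): Point on the dial's axis in its grip bar, 92 mm above the bench. The bar is 46 mm long along this point's x axis, 14 mm thick along its y axis, from 68 to 104 mm above the bench; below it is a round skirt, 60 mm diameter, 54 to 68 mm high. The axes turn with the dial; a white line on the bar's top marks the +x half.
- carriage (a joint): Travel of the motor carriage away from the gear, m: 0 with the dial at the stop, 0.00002 more per click back; far below this reading's noise, so no use for counting. The stop is springy: it takes about 0.5 N m to push into it, 0.9 N m at 0.2 rad past it, and beyond that the gears are spoilt (negative values); let go, the dial springs back to click 0. It can go 5 rad back from the stop.
- clamp_tip (a point): Centre of the steel ball, 26 mm diameter, at the end of the clamp lever. The lever is 60 mm from its pivot (jig frame x 0, y -80, z 32 mm, axis along the jig's y) to this point, rod 10 mm thick; the ball swings in the jig's x-z plane and is 85 mm above the bench at either end of its swing, 92 mm when upright.
- clamp (a joint): Angle of the clamp lever, rad: 0 open (leaning 0.5 rad towards the jig's -x side), 1.0 clamped (leaning 0.5 rad to its +x, far side, against its end stop). It stays where it is left; about 1 N at the ball moves it.
- spare_gear: Bystander: black plastic ring gear 28 mm diameter, 8 mm thick, hole 8 mm, lying on the jig's base plate; origin at the centre of its underside.
- grease_pot: Bystander: small white pot, 26 mm diameter, 30 mm tall, standing on the base plate near the dial block; origin at the centre of its underside.
- oil_bottle: Bystander: amber bottle, 36 mm diameter, 95 mm tall, on the bench beside the jig; origin under its centre.
- screw_jar: Bystander: clear jar with steel cap, 60 mm diameter, 60 mm tall; origin under its centre.
- driver: Bystander: screwdriver 160 mm long lying on the bench; origin under its middle, handle towards its -x.
- spanner: Bystander: open-ended spanner 130 mm long lying on the bench; origin under its middle.
- tape_roll: Bystander: cardboard-brown roll of tape, 68 mm diameter, 19 mm tall, lying flat; origin under its centre.
- caliper: Bystander: steel caliper 190 mm long lying flat on the bench; origin under its beam.

How it is judged:
By the outcome, as a careful person would: the job done as asked, in the order asked, and still so for the second after the job is handed in, with the robot touching nothing.
It also fails if it takes over 67 s, if anything falls off the work surface, if the arm or the gripper's body presses on something with over 40 N, if the wrist force passes 120 N, or if a joint passes its speed limit or range.

## Working session

There is one attempt and no reset: what is moved stays moved. The work goes in short steps, Python scripts to look and compute and a shell command to move; the robot and the scene stay as the last step left them, time stands still between calls to the robot, and variables do not carry over. Pictures are saved under pics/ and viewed, and the job is handed in when it is done.

```bash
ls; mkdir -p pics
python3 - <<'E'
from plant import bot, vision
import cv2
for n in("scene","top"):
    cv2.imwrite(f"pics/{n}0.png",vision.snapshot(n)); c=vision.calibration(n); print(c)
print(bot.sense())
E
```

```text
pics
{'mtx': array([[547.76287353,   0.        , 318.92197525],
       [  0.        , 547.76287353, 238.59469887],
       [  0.        ,   0.        ,   1.        ]]), 'extrinsics': array([[-0.3652271 ,  0.93089807, -0.00616001,  0.2232033 ],
       [ 0.54629359,  0.20896464, -0.81110856, -0.2377507 ],
       [-0.75377217, -0.299604  , -0.5848632 ,  1.74381678],
       [ 0.        ,  0.        ,  0.        ,  1.        ]])}
{'mtx': array([[570.52431975,   0.        , 311.85694378],
       [  0.        , 570.52431975, 237.5783982 ],
       [  0.        ,   0.        ,   1.        ]]), 'extrinsics': array([[ 7.44983764e-03, -9.99971628e-01, -1.11503769e-03,
        -7.41813652e-04],
       [-9.99238259e-01, -7.40164899e-03, -3.83160182e-02,
         5.83448867e-01],
       [ 3.83066779e-02,  1.39963644e-03, -9.99265050e-01,
         1.22585309e+00],
       [ 0.00000000e+00,  0.00000000e+00,  0.00000000e+00,
         1.00000000e+00]])}
{'time': 0.1, 'qpos': array([-1.35889501,  0.46937347, -0.04859405,  1.53358649,  0.0241142 ,
        1.14096156, -0.08229583]), 'dq': array([-6.41604615e-06, -6.58565900e-04,  5.60845620e-04, -1.39188623e-03,
       -3.19932730e-05, -1.43764778e-03, -9.57952160e-04]), 'joint_efforts': array([ 9.49476016e-04, -5.11514282e+01, -4.68185171e-02, -2.38390553e+01,
        1.07771673e-02,  4.45478378e-03, -1.12845481e-05]), 'ee_pos': array([0.16084697, 0.65505152, 0.24735267]), 'eef_rot': array([-3.77259868e-01, -3.11871941e+00,  2.72894336e-03]), 'wrist_force': array([ 0.33278822, -1.03050554,  0.48731071]), 'moment': array([0.00782397, 0.01834729, 0.00520639]), 'finger_gap': 0.08549269216576007}
```

View pics/scene0.png

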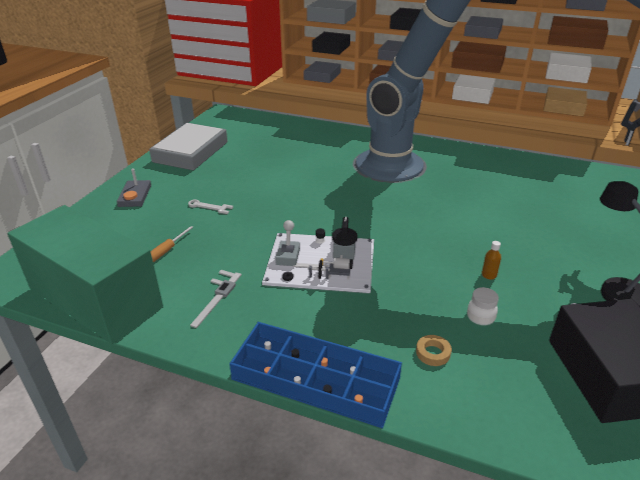

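View pics/top0.png

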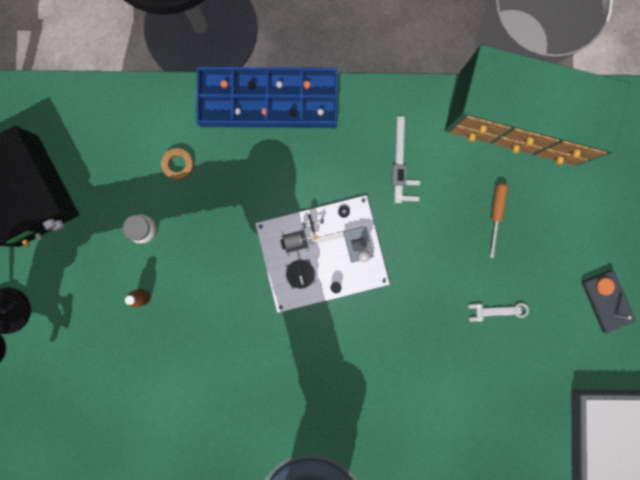

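Run:
```python
import cv2
a=cv2.imread("pics/top0.png")[185:325,245:405]; b=cv2.imread("pics/scene0.png")[205:300,255:385]
cv2.imwrite("pics/t0z.png",cv2.resize(a,None,fx=4.2,fy=4.2,interpolation=2)); cv2.imwrite("pics/s0z.png",cv2.resize(b,None,fx=6,fy=6,interpolation=2))
```

```text
(no output)
```

View pics/t0z.png

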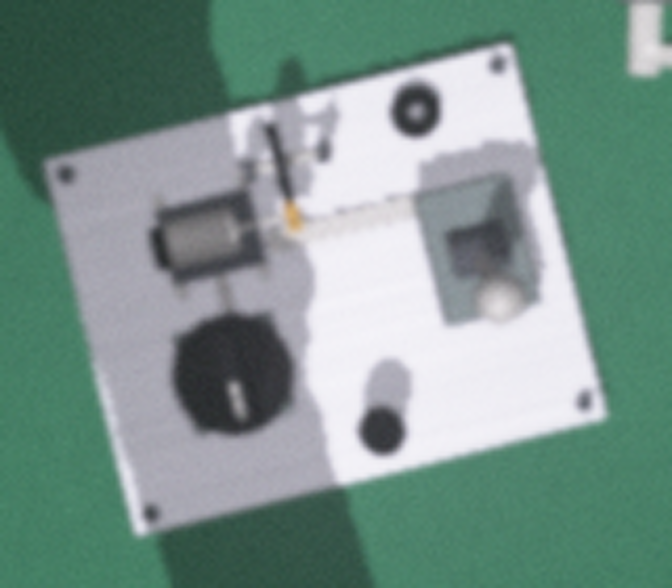

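View pics/s0z.png

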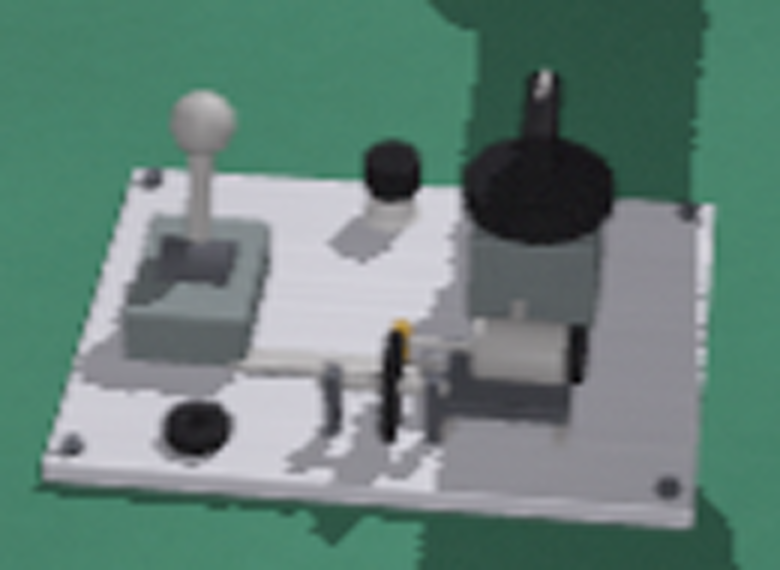

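```bash
cat > h.py <<'E'
import numpy as np,cv2
from plant import bot,vision
from scipy.spatial.transform import Rotation as R
def ray(n,uv,z):
    c=vision.calibration(n);E=c["extrinsics"];K=c["mtx"]
    d=E[:3,:3].T@np.linalg.solve(K,[uv[0],uv[1],1.]);o=-E[:3,:3].T@E[:3,3]
    return o+d*(z-o[2])/d[2]
def proj(n,p):
    c=vision.calibration(n);E=c["extrinsics"];K=c["mtx"]
    q=K@(E[:3,:3]@np.asarray(p)+E[:3,3]);return q[:2]/q[2]
def two(a,b):
    P=[]
    for n in("top","scene"):
        c=vision.calibration(n);P.append(c["mtx"]@c["extrinsics"][:3])
    X=cv2.triangulatePoints(P[0],P[1],np.array(a,float),np.array(b,float))[:,0];return X[:3]/X[3]
E
python3 - <<'E'
from h import *
zt=lambda u,v:(244.5+(u+.5)/4.2,184.5+(v+.5)/4.2)
zs=lambda u,v:(254.5+(u+.5)/6,204.5+(v+.5)/6)
tops=[zt(*p) for p in[(45,160),(510,43),(607,415),(137,535)]]
loc=np.array([[.1,.125],[.1,-.125],[-.1,-.125],[-.1,.125]])
W=np.array([ray("top",p,.01)[:2] for p in tops])
sc=[zs(*p) for p in[(693,512),(43,468),(137,170),(714,205)]]
W2=np.array([ray("scene",p,.01)[:2] for p in sc])
for w in(W,W2):
    c=w.mean(0);H=(loc.T@(w-c));th=np.arctan2(H[0,1]-H[1,0],H[0,0]+H[1,1])
    M=np.array([[np.cos(th),-np.sin(th)],[np.sin(th),np.cos(th)]])
    print(c,np.degrees(th),(loc@M.T+c-w)*1e3)
    dial=c+M@[-.03,.055];print("dial",dial,"lever piv",c+M@[0,-.08],"tip",c+M@[-.0288,-.08])
    a=ray("top",zt(232,382),.104)[:2];b=ray("top",zt(240,418),.104)[:2]
    print("line",a,b,np.degrees(np.arctan2(*(b-a)[::-1])),np.degrees(np.arctan2(*((a+b)/2-dial)[::-1])), np.linalg.norm((a+b)/2-dial))
print("ball2v",two(zt(500,298),zs(204,122)))
print("ball top",ray("top",zt(500,298),.085))
print("skirt",ray("top",zt(234,373),.068), "pot",ray("top",zt(382,430),.04),"linetip 2v",ray("scene",zs(543,78),.104))
print("tool",R.from_rotvec(bot.sense()['eef_rot']).as_matrix())
E
```

```text
[ 0.54996126 -0.01854536] 14.623638256829913 [[ 2.70837835e-01  1.01041907e+00]
 [ 8.81831877e-01 -6.02570180e-01]
 [-7.03915808e-01 -4.07660534e-01]
 [-4.48753903e-01 -1.88352833e-04]]
dial [0.50704734 0.02709886] lever piv [ 0.57015875 -0.09595377] tip [ 0.54229172 -0.10322487]
line [0.5036484  0.02689914] [0.48657242 0.02294991] -166.97793126816117 -169.6766403720645 0.012133337831436466
[ 0.55034363 -0.01954308] 14.845136529451649 [[ 0.69580807  1.45563641]
 [-0.11996436 -0.1875909 ]
 [-0.36899539 -1.33425835]
 [-0.20684832  0.06621284]]
dial [0.50725357 0.0259349 ] lever piv [ 0.57084021 -0.09687283] tip [ 0.5430015 -0.1042516]
line [0.5036484  0.02689914] [0.48657242 0.02294991] -166.97793126816117 -175.24364249258534 0.012185118195593357
ball2v [ 0.54497042 -0.10265818  0.08783102]
ball top [ 0.54472848 -0.10227064  0.085     ]
skirt [0.50704939 0.02674128 0.068     ] pot [ 0.47832208 -0.04727574  0.04      ] linetip 2v [0.49005855 0.02026853 0.104     ]
tool [[-9.71156397e-01  2.38443144e-01 -3.44718225e-04]
 [ 2.38443382e-01  9.71154898e-01 -1.70834036e-03]
 [-7.25672535e-05 -1.74126145e-03 -9.99998481e-01]]
```

```bash
python3 -m jog '[{"tx":-0.02,"ty":-0.022},{"tx":-0.05,"ty":-0.054},{"tx":-0.08,"ty":-0.087},{"tx":-0.11,"ty":-0.12},{"tx":-0.14,"ty":-0.152},{"tx":-0.17,"ty":-0.185},{"tx":-0.20,"ty":-0.217},{"tx":-0.23,"ty":-0.25},{"tx":-0.26,"ty":-0.283},{"tx":-0.29,"ty":-0.315},{"tx":-0.32,"ty":-0.348},{"tx":-0.34,"ty":-0.37}]'; python3 -c "
from plant import bot;print(bot.sense())"
```

```text
{'time': 0.1, 'qpos': array([-1.35889501,  0.46937347, -0.04859405,  1.53358649,  0.0241142 ,
        1.14096156, -0.08229583]), 'dq': array([-6.41604615e-06, -6.58565900e-04,  5.60845620e-04, -1.39188623e-03,
       -3.19932730e-05, -1.43764778e-03, -9.57952160e-04]), 'joint_efforts': array([ 9.49476016e-04, -5.11514282e+01, -4.68185171e-02, -2.38390553e+01,
        1.07771673e-02,  4.45478378e-03, -1.12845481e-05]), 'ee_pos': array([0.16084697, 0.65505152, 0.24735267]), 'eef_rot': array([-3.77259868e-01, -3.11871941e+00,  2.72894336e-03]), 'wrist_force': array([ 0.33278822, -1.03050554,  0.48731071]), 'moment': array([0.00782397, 0.01834729, 0.00520639]), 'finger_gap': 0.08549269216576007}invalid input
```

```bash
python3 -m jog '[{"tx":-0.02,"ty":-0.022,"tz":0,"spin":0,"jaw":1},{"tx":-0.05,"ty":-0.054,"tz":0,"spin":0,"jaw":1},{"tx":-0.08,"ty":-0.087,"tz":0,"spin":0,"jaw":1},{"tx":-0.11,"ty":-0.12,"tz":0,"spin":0,"jaw":1},{"tx":-0.14,"ty":-0.152,"tz":0,"spin":0,"jaw":1},{"tx":-0.17,"ty":-0.185,"tz":0,"spin":0,"jaw":1},{"tx":-0.20,"ty":-0.217,"tz":0,"spin":0,"jaw":1},{"tx":-0.23,"ty":-0.25,"tz":0,"spin":0,"jaw":1},{"tx":-0.26,"ty":-0.283,"tz":0,"spin":0,"jaw":1},{"tx":-0.29,"ty":-0.315,"tz":0,"spin":0,"jaw":1},{"tx":-0.32,"ty":-0.348,"tz":0,"spin":0,"jaw":1},{"tx":-0.34,"ty":-0.37,"tz":0,"spin":0,"jaw":1}]'; python3 -c "
from plant import bot;print(bot.sense()['qpos'])"
```

```text
time: 1.3
ee_pos: [0.4039, 0.2118, 0.2482]
eef_rot: [0.383, 3.118, -0.001]
wrist_force: [1.6, 0.6, -0.5]
finger_gap: 0.0855
[-0.75352668  0.10460616  0.19283982  2.03842065 -0.02314255  1.00098449
  0.77733949]
```

```bash
cat >> h.py <<'E'
def axes():
    s=bot.sense();M=R.from_rotvec(s['eef_rot']).as_matrix();return s,M
def yaw():
    s,M=axes();return np.degrees(np.arctan2(M[1,1],M[0,1]))
def shift(p):
    s,M=axes();return M.T@(np.asarray(p)-s['ee_pos'])
E
python3 -c "
from h import *
print(yaw(),shift([.507,.0266,.25]))"
```

```text
76.0063447593351 [-0.14487182 -0.15479724 -0.00168608]
```

```bash
python3 -m jog '[{"tx":-0.03,"ty":-0.032,"tz":0,"spin":-5,"jaw":1},{"tx":-0.06,"ty":-0.064,"tz":0,"spin":-11,"jaw":1},{"tx":-0.09,"ty":-0.096,"tz":0,"spin":-17,"jaw":1},{"tx":-0.12,"ty":-0.128,"tz":0,"spin":-22,"jaw":1},{"tx":-0.135,"ty":-0.146,"tz":0,"spin":-26,"jaw":1},{"tx":-0.145,"ty":-0.155,"tz":0,"spin":-26,"jaw":1},{"tx":-0.145,"ty":-0.155,"tz":0.04,"spin":-26,"jaw":1},{"tx":-0.145,"ty":-0.155,"tz":0.07,"spin":-26,"jaw":1},{"tx":-0.145,"ty":-0.155,"tz":0.08,"spin":-26,"jaw":1},{"tx":-0.145,"ty":-0.155,"tz":0.08,"spin":-26,"jaw":1}]'
python3 - <<'E'
from h import *
print(yaw(),shift([.507,.0266,.094]),bot.sense()['qpos'])
for n in("scene","top"): cv2.imwrite(f"pics/{n}1.png",vision.snapshot(n))
a=cv2.imread("pics/top1.png")[185:325,245:405]; b=cv2.imread("pics/scene1.png")[175:300,255:385]
cv2.imwrite("pics/z1.png",np.hstack([cv2.resize(a,(400,350),interpolation=2),cv2.resize(b,(364,350),interpolation=2)]))
E
```

```text
time: 2.3
ee_pos: [0.5057, 0.0308, 0.167]
eef_rot: [0.334, -3.12, 0.0]
wrist_force: [-0.0, -0.1, 0.0]
finger_gap: 0.0855
102.23412453828143 [-0.00065027 -0.00440644  0.07301627] [-0.40096703  0.29583531  0.31026485  2.02734462 -0.11988186  0.83892413
  1.76158239]
```

View pics/z1.png

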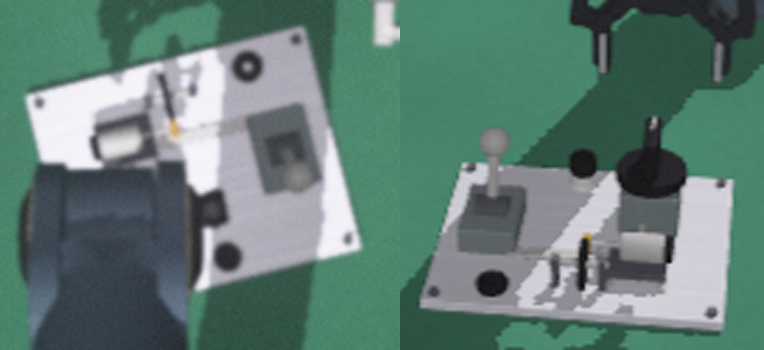

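```bash
python3 -m jog '[{"tx":-0.0005,"ty":-0.0044,"tz":0.02,"spin":0,"jaw":1},{"tx":-0.0005,"ty":-0.0044,"tz":0.05,"spin":0,"jaw":1},{"tx":-0.0005,"ty":-0.0044,"tz":0.068,"spin":0,"jaw":1},{"tx":-0.0005,"ty":-0.0044,"tz":0.073,"spin":0,"jaw":1},{"tx":-0.0005,"ty":-0.0044,"tz":0.073,"spin":0,"jaw":1},{"tx":-0.0005,"ty":-0.0044,"tz":0.073,"spin":0,"jaw":1}]' 30
python3 - <<'E'
from h import *
print(yaw(),shift([.507,.0266,.094]),bot.sense()['wrist_force'])
for n in("scene","top"): cv2.imwrite(f"pics/{n}2.png",vision.snapshot(n))
b=cv2.imread("pics/scene2.png")[175:300,255:385]
cv2.imwrite("pics/z2.png",cv2.resize(b,None,fx=4.5,fy=4.5,interpolation=2))
E
```

```text
time: 3.0
ee_pos: [0.5094, 0.0261, 0.0968]
eef_rot: [-0.334, 3.121, 0.001]
wrist_force: [-1.0, 0.2, 0.0]
finger_gap: 0.0853
102.20583296067159 [0.00227641 0.00103441 0.00276393] [-1.04580922  0.16016571  0.0327983 ]
```

View pics/z2.png

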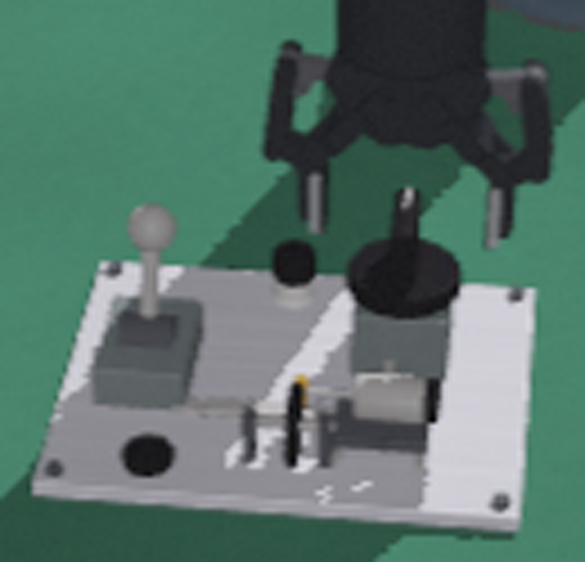

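```bash
python3 -m jog '[{"tx":0.002,"ty":0.001,"tz":0.003,"spin":0,"jaw":1},{"tx":0.002,"ty":0.001,"tz":0.003,"spin":0,"jaw":-1},{"tx":0.002,"ty":0.001,"tz":0.003,"spin":0,"jaw":-1},{"tx":0.002,"ty":0.001,"tz":0.003,"spin":0,"jaw":-1},{"tx":0.002,"ty":0.001,"tz":0.003,"spin":0,"jaw":-1},{"tx":0.002,"ty":0.001,"tz":0.003,"spin":0,"jaw":-1},{"tx":0.002,"ty":0.001,"tz":0.003,"spin":0,"jaw":-1},{"tx":0.002,"ty":0.001,"tz":0.003,"spin":0,"jaw":-1},{"tx":0.002,"ty":0.001,"tz":0.003,"spin":0,"jaw":-1},{"tx":0.002,"ty":0.001,"tz":0.003,"spin":0,"jaw":-1}]' 40
python3 - <<'E'
from h import *
s=bot.sense();print(yaw(),shift([.507,.0266,.094]),s['wrist_force'],s['moment'])
for n in("scene",): cv2.imwrite(f"pics/{n}3.png",vision.snapshot(n))
b=cv2.imread("pics/scene3.png")[175:300,255:385]
cv2.imwrite("pics/z3.png",cv2.resize(b,None,fx=4.5,fy=4.5,interpolation=2))
E
```

```text
time: 4.1
ee_pos: [0.5063, 0.025, 0.0925]
eef_rot: [-0.332, 3.123, -0.002]
wrist_force: [-0.1, -5.3, 3.7]
finger_gap: 0.013
102.12552460531015 [-0.00098456  0.00141924 -0.0014588 ] [-0.10658431 -5.33545277  3.72245134] [-1.19892421  0.02441748 -0.10902335]
```

View pics/z3.png

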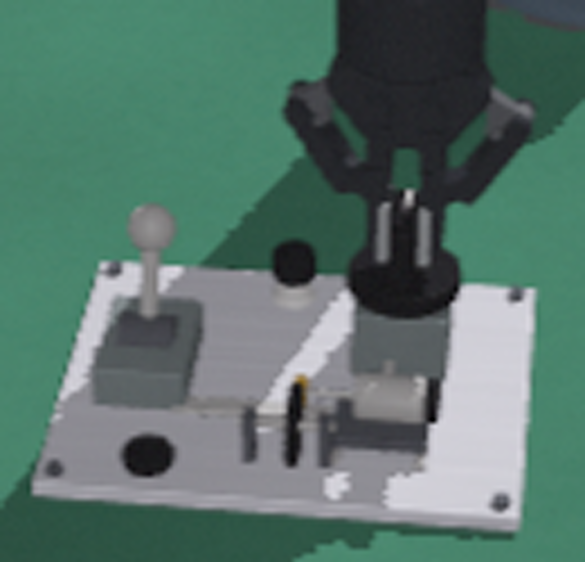

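```bash
python3 -m jog '[{"tx":0,"ty":-0.001,"tz":0,"spin":5,"jaw":-1},{"tx":0,"ty":-0.001,"tz":0,"spin":12,"jaw":-1},{"tx":0,"ty":-0.001,"tz":0,"spin":19,"jaw":-1},{"tx":0,"ty":-0.001,"tz":0,"spin":26,"jaw":-1},{"tx":0,"ty":-0.001,"tz":0,"spin":33,"jaw":-1},{"tx":0,"ty":-0.001,"tz":0,"spin":40,"jaw":-1},{"tx":0,"ty":-0.001,"tz":0,"spin":47,"jaw":-1},{"tx":0,"ty":-0.001,"tz":0,"spin":54,"jaw":-1},{"tx":0,"ty":-0.001,"tz":0,"spin":61,"jaw":-1},{"tx":0,"ty":-0.001,"tz":0,"spin":68,"jaw":-1},{"tx":0,"ty":-0.001,"tz":0,"spin":72,"jaw":-1},{"tx":0,"ty":-0.001,"tz":0,"spin":72,"jaw":-1}]'
cat > st.py <<'E'
from h import *
s=bot.sense();print("yaw %.2f q7 %.3f"%(yaw(),s['qpos'][6]),"F",s['wrist_force'].round(2),"M",s['moment'].round(3),"gap %.4f"%s['finger_gap'],"p",s['ee_pos'].round(4))
E
python3 st.py
```

```text
time: 5.35
ee_pos: [0.5061, 0.024, 0.0925]
eef_rot: [1.568, 2.721, -0.003]
wrist_force: [-2.2, -5.7, 6.0]
finger_gap: 0.0136
yaw 30.09 q7 0.793 F [-2.17 -5.68  6.  ] M [-1.281  0.353  0.022] gap 0.0136 p [0.5061 0.024  0.0925]
```

```bash
python3 -m jog '[{"tx":-0.0013,"ty":-0.0007,"tz":0,"spin":5,"jaw":-1},{"tx":-0.0013,"ty":-0.0007,"tz":0,"spin":10,"jaw":-1},{"tx":-0.0013,"ty":-0.0007,"tz":0,"spin":15,"jaw":-1},{"tx":-0.0013,"ty":-0.0007,"tz":0,"spin":19,"jaw":-1},{"tx":-0.0013,"ty":-0.0007,"tz":0,"spin":22,"jaw":-1},{"tx":-0.0013,"ty":-0.0007,"tz":0,"spin":22,"jaw":-1},{"tx":-0.0013,"ty":-0.0007,"tz":0,"spin":22,"jaw":-1}]';python3 st.py
```

```text
time: 6.05
ee_pos: [0.5058, 0.0236, 0.0925]
eef_rot: [-2.057, -2.374, 0.001]
wrist_force: [-3.1, -3.7, 7.0]
finger_gap: 0.0134
yaw 8.19 q7 0.491 F [-3.05 -3.75  7.01] M [-0.735  0.573 -0.065] gap 0.0134 p [0.5058 0.0236 0.0925]
```

```bash
python3 -m jog '[{"tx":-0.001,"ty":0,"tz":0,"spin":5,"jaw":-1},{"tx":-0.001,"ty":0,"tz":0,"spin":10,"jaw":-1},{"tx":-0.001,"ty":0,"tz":0,"spin":15,"jaw":-1},{"tx":-0.001,"ty":0,"tz":0,"spin":18,"jaw":-1},{"tx":-0.001,"ty":0,"tz":0,"spin":18,"jaw":-1},{"tx":-0.001,"ty":0,"tz":0,"spin":18,"jaw":-1}]';python3 st.py
```

```text
time: 6.65
ee_pos: [0.5056, 0.0235, 0.0925]
eef_rot: [-2.401, -2.022, 0.001]
wrist_force: [-3.8, -1.8, 10.4]
finger_gap: 0.0132
yaw -9.79 q7 0.245 F [-3.82 -1.76 10.4 ] M [-0.297  0.873 -0.069] gap 0.0132 p [0.5056 0.0235 0.0925]
```

```bash
python3 -m jog '[{"tx":0,"ty":-0.001,"tz":-0.001,"spin":5,"jaw":-1},{"tx":0,"ty":-0.001,"tz":-0.001,"spin":10,"jaw":-1},{"tx":0,"ty":-0.001,"tz":-0.001,"spin":15,"jaw":-1},{"tx":0,"ty":-0.001,"tz":-0.001,"spin":18,"jaw":-1},{"tx":0,"ty":-0.001,"tz":-0.001,"spin":18,"jaw":-1},{"tx":0,"ty":-0.001,"tz":-0.001,"spin":18,"jaw":-1}]';python3 st.py
```

```text
time: 7.25
ee_pos: [0.5051, 0.0236, 0.0927]
eef_rot: [-2.688, -1.625, 0.001]
wrist_force: [0.8, -1.3, -5.1]
finger_gap: 0.0133
yaw -27.70 q7 -0.002 F [ 0.79 -1.26 -5.09] M [-0.352 -0.281  0.023] gap 0.0133 p [0.5051 0.0236 0.0927]
```

```bash
python3 -m jog '[{"tx":0,"ty":0,"tz":0,"spin":5,"jaw":-1},{"tx":0,"ty":0,"tz":0,"spin":10,"jaw":-1},{"tx":0,"ty":0,"tz":0,"spin":13,"jaw":-1},{"tx":0,"ty":0,"tz":0,"spin":13,"jaw":-1},{"tx":0,"ty":0,"tz":0,"spin":13,"jaw":-1}]';python3 st.py
```

```text
time: 7.75
ee_pos: [0.505, 0.0235, 0.0928]
eef_rot: [-2.854, -1.314, 0.002]
wrist_force: [0.7, -1.7, -6.6]
finger_gap: 0.0131
yaw -40.56 q7 -0.178 F [ 0.71 -1.71 -6.65] M [-0.413 -0.189  0.78 ] gap 0.0131 p [0.505  0.0235 0.0928]
```

```bash
python3 -m jog '[{"tx":0,"ty":0,"tz":0,"spin":-3,"jaw":-1},{"tx":0,"ty":0,"tz":0,"spin":-3,"jaw":-1},{"tx":0,"ty":0,"tz":0,"spin":-3,"jaw":-1}]';python3 st.py;python3 -m jog '[{"tx":0,"ty":0,"tz":0,"spin":-3,"jaw":-1},{"tx":0,"ty":0,"tz":0,"spin":-3,"jaw":-1},{"tx":0,"ty":0,"tz":0,"spin":-3,"jaw":-1}]';python3 st.py
```

```text
time: 8.05
ee_pos: [0.505, 0.0235, 0.0928]
eef_rot: [-2.82, -1.382, 0.001]
wrist_force: [1.5, -1.4, -11.1]
finger_gap: 0.0128
yaw -37.78 q7 -0.139 F [  1.45  -1.37 -11.08] M [-0.318 -0.335  0.651] gap 0.0128 p [0.505  0.0235 0.0928]
time: 8.35
ee_pos: [0.505, 0.0235, 0.0928]
eef_rot: [-2.784, -1.453, 0.001]
wrist_force: [0.2, -0.9, -12.4]
finger_gap: 0.0134
yaw -34.89 q7 -0.100 F [  0.19  -0.87 -12.44] M [-0.142 -0.407  0.261] gap 0.0134 p [0.505  0.0235 0.0928]
```

```bash
python3 -m jog '[{"tx":0,"ty":0,"tz":0,"spin":0,"jaw":1},{"tx":0,"ty":0,"tz":0,"spin":0,"jaw":1},{"tx":0,"ty":0,"tz":0,"spin":0,"jaw":1},{"tx":0,"ty":0,"tz":0,"spin":0,"jaw":1},{"tx":0,"ty":0,"tz":0,"spin":0,"jaw":1},{"tx":0,"ty":0,"tz":-0.03,"spin":0,"jaw":1},{"tx":0,"ty":0,"tz":-0.07,"spin":0,"jaw":1},{"tx":0.03,"ty":-0.02,"tz":-0.1,"spin":0,"jaw":1},{"tx":0.06,"ty":-0.04,"tz":-0.1,"spin":0,"jaw":1},{"tx":0.1,"ty":-0.07,"tz":-0.1,"spin":0,"jaw":1},{"tx":0.13,"ty":-0.09,"tz":-0.1,"spin":0,"jaw":1},{"tx":0.164,"ty":-0.114,"tz":-0.1,"spin":0,"jaw":1}]';python3 st.py
cat > pic.py <<'E'
from h import *
import sys
k=sys.argv[1]
for n in("scene","top"): cv2.imwrite(f"pics/{n}{k}.png",vision.snapshot(n))
a=cv2.imread(f"pics/top{k}.png")[245:305,265:335]; b=cv2.imread(f"pics/scene{k}.png")[205:265,315:385]
cv2.imwrite(f"pics/z{k}.png",np.hstack([cv2.resize(i,(399,342),interpolation=2) for i in(a,b)]))
E
python3 pic.py 4
```

```text
time: 9.55
ee_pos: [0.5052, 0.2242, 0.1936]
eef_rot: [-2.784, -1.455, -0.001]
wrist_force: [0.8, -0.8, 0.5]
finger_gap: 0.0853
yaw -34.83 q7 -0.574 F [ 0.8  -0.84  0.49] M [ 0.001 -0.08  -0.008] gap 0.0853 p [0.5052 0.2242 0.1936]
```

View pics/z4.png

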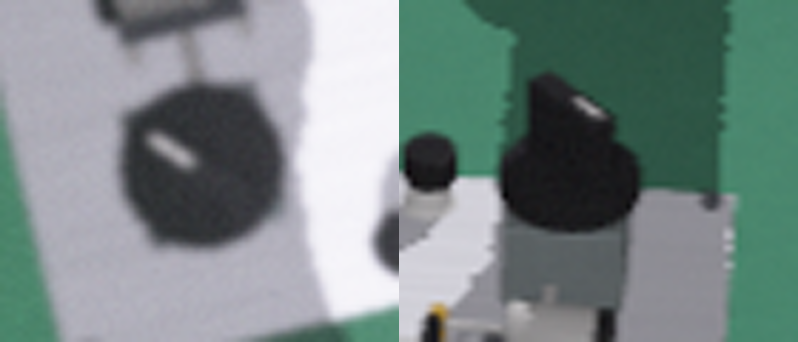

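```bash
cat > ang.py <<'E'
from h import *
import sys
def ang(k):
    out=[]
    for n,box in(("top",(285,318,257,292)),("scene",(333,357,212,235))):
        im=cv2.imread(f"pics/{n}{k}.png").astype(float).min(2)
        u0,u1,v0,v1=box;w=im[v0:v1,u0:u1]
        c=ray  # seed: brightest px near projected top disc r<24mm
        pts=[];ws=[]
        for v in range(v0,v1):
            for u in range(u0,u1):
                p=ray(n,(u,v),.104)
                if np.hypot(p[0]-.507,p[1]-.0262)<.026: pts.append(p[:2]);ws.append(im[v,u])
        pts=np.array(pts);ws=np.clip(np.array(ws)-75,0,None);
        m=(ws[:,None]*pts).sum(0)/ws.sum();d=pts-m;C=(ws[:,None]*d).T@d/ws.sum()
        e,V=np.linalg.eigh(C);x=V[:,1];
        if x@(m-[.507,.0262])<0:x=-x
        a=m-[.507,.0262]
        print(k,n,"line %.1f centroid %.1f r %.1f mm sd %s"%(np.degrees(np.arctan2(x[1],x[0])),np.degrees(np.arctan2(a[1],a[0])),1e3*np.hypot(*a),(1e3*np.sqrt(e)).round(1)))
for k in sys.argv[1:]:ang(k)
E
python3 ang.py 0 4
```

```text
0 top line -163.9 centroid -171.6 r 11.3 mm sd [1.7 4.7]
0 scene line -168.9 centroid -162.3 r 15.3 mm sd [1.3 4.7]
4 top line 57.3 centroid 62.5 r 12.4 mm sd [1.7 4.8]Traceback (most recent call last):
  File "ang.py", line 20, in <module>
    for k in sys.argv[1:]:ang(k)
                          ~~~^^^
  File "ang.py", line 12, in ang
    p=ray(n,(u,v),.104)
  File "h.py", line 5, in ray
    c=vision.calibration(n);E=c["extrinsics"];K=c["mtx"]
ValueError: time passes only in moves, steps and waits
```

```bash
sed -i 's/^def ray/import functools\nclass _V:\n    calibration=staticmethod(functools.lru_cache(None)(vision.calibration))\n_C=_V()\ndef ray/; s/c=vision\.calib/c=_C.calib/' h.py; python3 ang.py 0 4;python3 -c "
from h import *;print(bot.sense()['time'],shift([.507,.0262,.094]))"
```

```text
0 top line -163.9 centroid -171.6 r 11.3 mm sd [1.7 4.7]
0 scene line -168.9 centroid -162.3 r 15.3 mm sd [1.3 4.7]
4 top line 57.3 centroid 62.5 r 12.4 mm sd [1.7 4.8]
4 scene line 57.1 centroid 63.8 r 9.1 mm sd [1.3 4.2]
9.65 [-0.16750402  0.11662292  0.09832672]
```

```bash
python3 -m jog '[{"tx":-0.03,"ty":0.02,"tz":0,"spin":-2,"jaw":1},{"tx":-0.07,"ty":0.05,"tz":0,"spin":-5,"jaw":1},{"tx":-0.11,"ty":0.076,"tz":0,"spin":-7,"jaw":1},{"tx":-0.14,"ty":0.097,"tz":0,"spin":-7,"jaw":1},{"tx":-0.16,"ty":0.111,"tz":0,"spin":-7,"jaw":1},{"tx":-0.164,"ty":0.114,"tz":0,"spin":-7,"jaw":1},{"tx":-0.164,"ty":0.114,"tz":0,"spin":-7,"jaw":1},{"tx":-0.164,"ty":0.114,"tz":0.04,"spin":-7,"jaw":1},{"tx":-0.164,"ty":0.114,"tz":0.08,"spin":-7,"jaw":1},{"tx":-0.164,"ty":0.114,"tz":0.099,"spin":-7,"jaw":1},{"tx":-0.164,"ty":0.114,"tz":0.099,"spin":-7,"jaw":1},{"tx":-0.164,"ty":0.114,"tz":0.099,"spin":-7,"jaw":1}]';python3 st.py
```

```text
time: 10.85
ee_pos: [0.5059, 0.0241, 0.0945]
eef_rot: [2.688, 1.625, -0.0]
wrist_force: [0.3, 0.4, 1.4]
finger_gap: 0.0855
yaw -27.70 q7 0.001 F [0.35 0.38 1.4 ] M [ 0.059 -0.014  0.011] gap 0.0855 p [0.5059 0.0241 0.0945]
```

```bash
python3 -m jog '[{"tx":0,"ty":0,"tz":0,"spin":0,"jaw":-1},{"tx":0,"ty":0,"tz":0,"spin":0,"jaw":-1},{"tx":0,"ty":0,"tz":0,"spin":0,"jaw":-1},{"tx":0,"ty":0,"tz":0,"spin":0,"jaw":-1},{"tx":0,"ty":0,"tz":0,"spin":0,"jaw":-1},{"tx":0,"ty":0,"tz":0,"spin":0,"jaw":-1},{"tx":0,"ty":0,"tz":0,"spin":0,"jaw":-1},{"tx":0,"ty":0,"tz":0,"spin":0,"jaw":-1}]' 60;python3 st.py
```

```text
time: 11.65
ee_pos: [0.5051, 0.0235, 0.0947]
eef_rot: [-2.688, -1.622, -0.0]
wrist_force: [-2.3, 1.7, 6.7]
finger_gap: 0.0134
yaw -27.80 q7 0.002 F [-2.35  1.69  6.65] M [ 0.268  0.472 -0.019] gap 0.0134 p [0.5051 0.0235 0.0947]
```

```bash
python3 -m jog '[{"tx":0,"ty":0,"tz":0,"spin":2,"jaw":-1},{"tx":0,"ty":0,"tz":0,"spin":4,"jaw":-1},{"tx":0,"ty":0,"tz":0,"spin":4,"jaw":-1},{"tx":0,"ty":0,"tz":0,"spin":4,"jaw":-1}]';python3 st.py
```

```text
time: 12.05
ee_pos: [0.5051, 0.0235, 0.0947]
eef_rot: [-2.744, -1.526, 0.0]
wrist_force: [-3.7, 1.8, 6.9]
finger_gap: 0.013
yaw -31.84 q7 -0.053 F [-3.66  1.76  6.92] M [ 0.303  0.665 -0.073] gap 0.0130 p [0.5051 0.0235 0.0947]
```

```bash
python3 -m jog '[{"tx":0,"ty":0,"tz":0,"spin":2,"jaw":-1},{"tx":0,"ty":0,"tz":0,"spin":2,"jaw":-1},{"tx":0,"ty":0,"tz":0,"spin":2,"jaw":-1}]';python3 st.py; python3 -m jog '[{"tx":0,"ty":0,"tz":0,"spin":2,"jaw":-1},{"tx":0,"ty":0,"tz":0,"spin":2,"jaw":-1},{"tx":0,"ty":0,"tz":0,"spin":2,"jaw":-1}]';python3 st.py
```

```text
time: 12.35
ee_pos: [0.5051, 0.0235, 0.0947]
eef_rot: [-2.769, -1.479, 0.001]
wrist_force: [-2.6, 1.4, 6.6]
finger_gap: 0.0132
yaw -33.79 q7 -0.080 F [-2.61  1.44  6.55] M [0.315 0.637 0.141] gap 0.0132 p [0.5051 0.0235 0.0947]
time: 12.65
ee_pos: [0.5051, 0.0235, 0.0947]
eef_rot: [-2.794, -1.433, 0.001]
wrist_force: [-2.7, 0.8, 6.9]
finger_gap: 0.013
yaw -35.70 q7 -0.106 F [-2.68  0.77  6.93] M [0.211 0.584 0.419] gap 0.0130 p [0.5051 0.0235 0.0947]
```

```bash
python3 -m jog '[{"tx":0,"ty":0,"tz":0,"spin":-6,"jaw":-1},{"tx":0,"ty":0,"tz":0,"spin":-13,"jaw":-1},{"tx":0,"ty":0,"tz":0,"spin":-20,"jaw":-1},{"tx":0,"ty":0,"tz":0,"spin":-27,"jaw":-1},{"tx":0,"ty":0,"tz":0,"spin":-34,"jaw":-1},{"tx":0,"ty":0,"tz":0,"spin":-41,"jaw":-1},{"tx":0,"ty":0,"tz":0,"spin":-48,"jaw":-1},{"tx":0,"ty":0,"tz":0,"spin":-55,"jaw":-1},{"tx":0,"ty":0,"tz":0,"spin":-62,"jaw":-1},{"tx":0,"ty":0,"tz":0,"spin":-69,"jaw":-1},{"tx":0,"ty":0,"tz":0,"spin":-74,"jaw":-1},{"tx":0,"ty":0,"tz":0,"spin":-74,"jaw":-1}]';python3 st.py;  python3 -m jog '[{"tx":0,"ty":0,"tz":0,"spin":0,"jaw":-1},{"tx":0,"ty":0,"tz":0,"spin":0,"jaw":-1}]';python3 st.py
```

```text
time: 13.85
ee_pos: [0.506, 0.0237, 0.0948]
eef_rot: [1.372, 2.826, 0.003]
wrist_force: [-0.3, 2.5, 3.3]
finger_gap: 0.0129
yaw 38.21 q7 0.913 F [-0.34  2.52  3.31] M [ 0.52  -0.058  0.167] gap 0.0129 p [0.506  0.0237 0.0948]
time: 14.05
ee_pos: [0.506, 0.0237, 0.0947]
eef_rot: [1.374, 2.825, 0.002]
wrist_force: [-0.2, 2.6, 4.8]
finger_gap: 0.0127
yaw 38.13 q7 0.912 F [-0.23  2.55  4.84] M [0.638 0.022 0.117] gap 0.0127 p [0.506  0.0237 0.0947]
```

```bash
python3 -m jog '[{"tx":0,"ty":0,"tz":0,"spin":0,"jaw":1},{"tx":0,"ty":0,"tz":0,"spin":0,"jaw":1},{"tx":0,"ty":0,"tz":0,"spin":0,"jaw":1},{"tx":0,"ty":0,"tz":0,"spin":0,"jaw":1},{"tx":0,"ty":0,"tz":0,"spin":0,"jaw":1},{"tx":0,"ty":0,"tz":-0.03,"spin":0,"jaw":1},{"tx":0,"ty":0,"tz":-0.07,"spin":0,"jaw":1},{"tx":0.03,"ty":0.023,"tz":-0.1,"spin":0,"jaw":1},{"tx":0.06,"ty":0.046,"tz":-0.1,"spin":0,"jaw":1},{"tx":0.09,"ty":0.07,"tz":-0.1,"spin":0,"jaw":1},{"tx":0.125,"ty":0.098,"tz":-0.1,"spin":0,"jaw":1},{"tx":0.157,"ty":0.123,"tz":-0.1,"spin":0,"jaw":1}]';python3 st.py; python3 pic.py 5; python3 ang.py 5
```

```text
time: 15.25
ee_pos: [0.5047, 0.2246, 0.1945]
eef_rot: [-1.372, -2.826, -0.001]
wrist_force: [0.8, -0.4, 0.7]
finger_gap: 0.0852
yaw 38.22 q7 0.429 F [ 0.75 -0.44  0.68] M [-0.008  0.007  0.013] gap 0.0852 p [0.5047 0.2246 0.1945]
5 top line 130.8 centroid 126.8 r 13.7 mm sd [1.3 4.8]
5 scene line 129.2 centroid 138.3 r 13.3 mm sd [0.7 6.1]
```

View pics/z5.png

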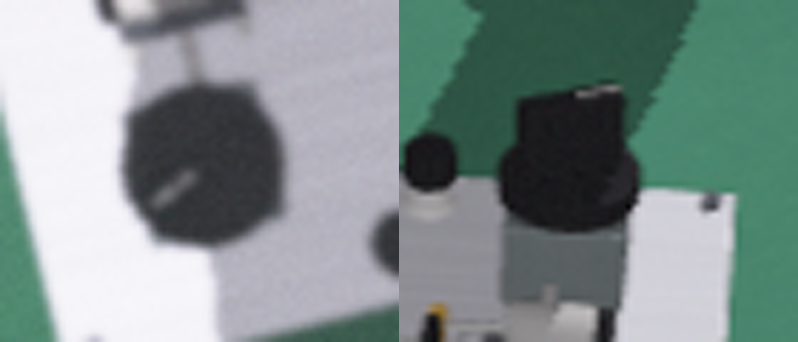

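```bash
python3 -m jog '[{"tx":-0.02,"ty":-0.0175,"tz":0,"spin":3,"jaw":-1},{"tx":-0.05,"ty":-0.044,"tz":0,"spin":6,"jaw":-1},{"tx":-0.08,"ty":-0.07,"tz":0,"spin":9,"jaw":-1},{"tx":-0.11,"ty":-0.096,"tz":0,"spin":12,"jaw":-1},{"tx":-0.14,"ty":-0.122,"tz":0,"spin":15,"jaw":-1},{"tx":-0.17,"ty":-0.149,"tz":0,"spin":18,"jaw":-1},{"tx":-0.20,"ty":-0.175,"tz":0,"spin":21,"jaw":-1},{"tx":-0.23,"ty":-0.201,"tz":0,"spin":23.5,"jaw":-1},{"tx":-0.25,"ty":-0.219,"tz":0,"spin":23.5,"jaw":-1},{"tx":-0.26,"ty":-0.227,"tz":0,"spin":23.5,"jaw":-1},{"tx":-0.26,"ty":-0.227,"tz":0,"spin":23.5,"jaw":-1},{"tx":-0.26,"ty":-0.227,"tz":0,"spin":23.5,"jaw":-1}]' 40;python3 st.py; python3 -c "
from h import *;print(shift([.487,-.1205,.095]))
for n in('scene','top'): cv2.imwrite(f'pics/{n}6.png',vision.snapshot(n))
b=cv2.imread('pics/scene6.png')[150:300,235:385]
cv2.imwrite('pics/z6.png',cv2.resize(b,None,fx=4,fy=4,interpolation=2))"
```

```text
time: 16.55
ee_pos: [0.4871, -0.1215, 0.1941]
eef_rot: [-1.918, -2.487, -0.001]
wrist_force: [0.5, 0.8, -0.0]
finger_gap: -0.0003
yaw 14.70 q7 0.726 F [ 0.51  0.8  -0.04] M [ 0.04  -0.016 -0.033] gap -0.0003 p [ 0.4871 -0.1215  0.1941]
[0.00086028 0.00014604 0.09907849]
```

View pics/z6.png

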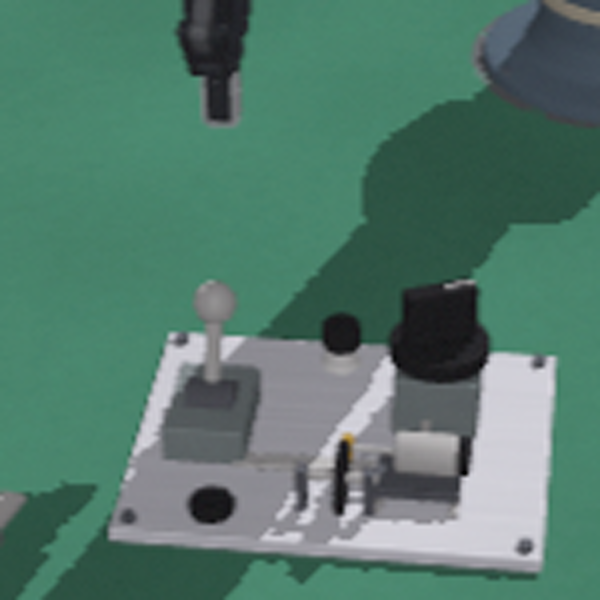

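```bash
python3 -m jog '[{"tx":0.001,"ty":0,"tz":0.03,"spin":0,"jaw":-1},{"tx":0.001,"ty":0,"tz":0.06,"spin":0,"jaw":-1},{"tx":0.001,"ty":0,"tz":0.09,"spin":0,"jaw":-1},{"tx":0.001,"ty":0,"tz":0.099,"spin":0,"jaw":-1},{"tx":0.001,"ty":0,"tz":0.099,"spin":0,"jaw":-1},{"tx":0.001,"ty":0.008,"tz":0.099,"spin":0,"jaw":-1},{"tx":0.001,"ty":0.016,"tz":0.099,"spin":0,"jaw":-1},{"tx":0.001,"ty":0.024,"tz":0.099,"spin":0,"jaw":-1},{"tx":0.001,"ty":0.032,"tz":0.099,"spin":0,"jaw":-1},{"tx":0.001,"ty":0.04,"tz":0.099,"spin":0,"jaw":-1},{"tx":0.001,"ty":0.048,"tz":0.099,"spin":0,"jaw":-1}]';python3 st.py; python3 -c "
from h import *
for n in('scene','top'): cv2.imwrite(f'pics/{n}7.png',vision.snapshot(n))
b=cv2.imread('pics/scene7.png')[150:300,235:385]
cv2.imwrite('pics/z7.png',cv2.resize(b,None,fx=4,fy=4,interpolation=2))"
```

```text
time: 17.75
ee_pos: [0.5339, -0.1091, 0.0954]
eef_rot: [-1.919, -2.487, 0.0]
wrist_force: [-1.6, -0.1, 0.6]
finger_gap: 0.0002
yaw 14.68 q7 0.839 F [-1.58 -0.08  0.61] M [-0.12   0.262  0.01 ] gap 0.0002 p [ 0.5339 -0.1091  0.0954]
```

View pics/z7.png

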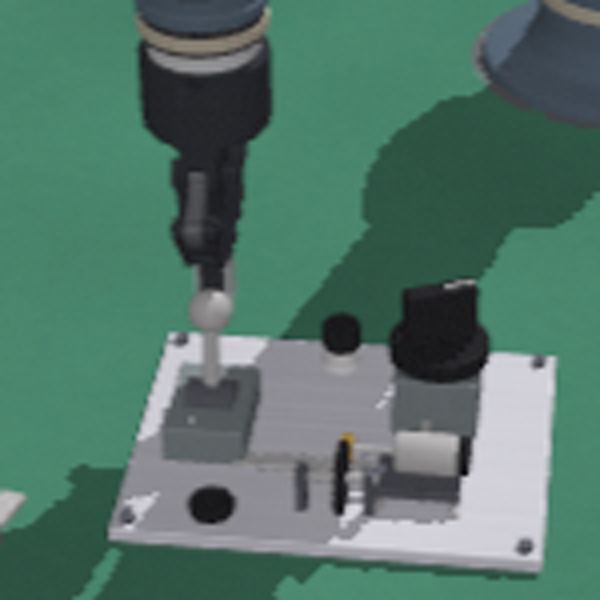

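```bash
python3 -m jog '[{"tx":0,"ty":0.006,"tz":0,"spin":0,"jaw":-1},{"tx":0,"ty":0.012,"tz":0,"spin":0,"jaw":-1},{"tx":0,"ty":0.018,"tz":0,"spin":0,"jaw":-1},{"tx":0,"ty":0.024,"tz":0,"spin":0,"jaw":-1},{"tx":0,"ty":0.029,"tz":0,"spin":0,"jaw":-1},{"tx":0,"ty":0.033,"tz":0,"spin":0,"jaw":-1},{"tx":0,"ty":0.033,"tz":0,"spin":0,"jaw":-1}]';python3 st.py; python3 -m jog '[{"tx":0,"ty":0.002,"tz":0,"spin":0,"jaw":-1},{"tx":0,"ty":0.003,"tz":0,"spin":0,"jaw":-1},{"tx":0,"ty":0.003,"tz":0,"spin":0,"jaw":-1}]';python3 st.py
```

```text
time: 18.55
ee_pos: [0.5662, -0.1003, 0.0952]
eef_rot: [1.918, 2.488, 0.0]
wrist_force: [0.3, -0.3, -0.9]
finger_gap: -0.0001
yaw 14.74 q7 0.815 F [ 0.3  -0.25 -0.91] M [0.005 0.017 0.04 ] gap -0.0001 p [ 0.5662 -0.1003  0.0952]
time: 18.85
ee_pos: [0.5683, -0.0998, 0.0952]
eef_rot: [-1.919, -2.487, -0.0]
wrist_force: [-0.2, -0.0, -0.2]
finger_gap: 0.0003
yaw 14.70 q7 0.813 F [-0.17 -0.03 -0.21] M [-0.029  0.134  0.034] gap 0.0003 p [ 0.5683 -0.0998  0.0952]
```

```bash
python3 -m jog '[{"tx":0,"ty":0.002,"tz":0,"spin":0,"jaw":-1},{"tx":0,"ty":0.003,"tz":0,"spin":0,"jaw":-1},{"tx":0,"ty":0.003,"tz":0,"spin":0,"jaw":-1}]';python3 st.py; python3 -c "
from h import *
for n in('scene','top'): cv2.imwrite(f'pics/{n}8.png',vision.snapshot(n))
b=cv2.imread('pics/scene8.png')[150:300,235:385]
cv2.imwrite('pics/z8.png',cv2.resize(b,None,fx=4,fy=4,interpolation=2))"
```

```text
time: 19.15
ee_pos: [0.5715, -0.099, 0.0953]
eef_rot: [1.919, 2.487, 0.0]
wrist_force: [-1.1, 0.3, 0.1]
finger_gap: -0.0003
yaw 14.71 q7 0.811 F [-1.08  0.3   0.13] M [0.022 0.132 0.018] gap -0.0003 p [ 0.5715 -0.099   0.0953]
```

View pics/z8.png

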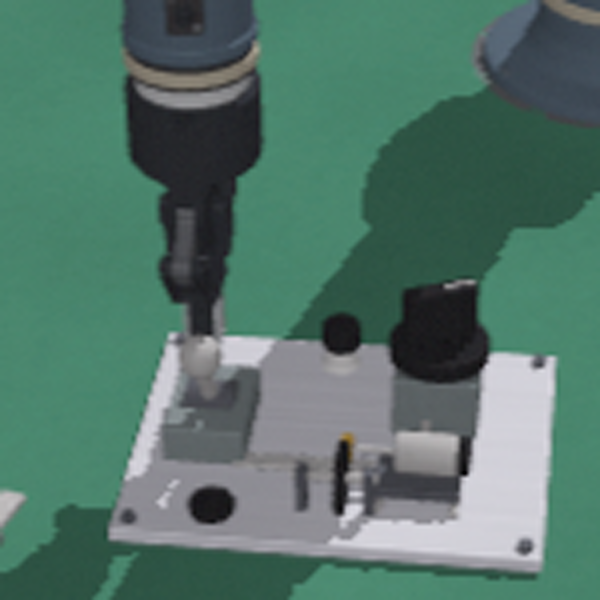

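```bash
python3 -m jog '[{"tx":0,"ty":0.002,"tz":0,"spin":0,"jaw":-1},{"tx":0,"ty":0.003,"tz":0,"spin":0,"jaw":-1},{"tx":0,"ty":0.003,"tz":0,"spin":0,"jaw":-1}]';python3 st.py; python3 -m jog '[{"tx":0,"ty":0.002,"tz":0,"spin":0,"jaw":-1},{"tx":0,"ty":0.002,"tz":0,"spin":0,"jaw":-1}]';python3 st.py
```

```text
time: 19.55
ee_pos: [0.5725, -0.0989, 0.0951]
eef_rot: [-1.918, -2.484, 0.003]
wrist_force: [-4.7, -0.2, 3.9]
finger_gap: -0.0001
yaw 14.67 q7 0.808 F [-4.68 -0.22  3.95] M [-0.203  1.184  0.018] gap -0.0001 p [ 0.5725 -0.0989  0.0951]
time: 19.75
ee_pos: [0.5727, -0.0988, 0.0949]
eef_rot: [-1.916, -2.482, 0.006]
wrist_force: [-9.3, -0.2, 6.6]
finger_gap: 0.0001
yaw 14.64 q7 0.807 F [-9.26 -0.24  6.55] M [-0.241  1.953  0.005] gap 0.0001 p [ 0.5727 -0.0988  0.0949]
```

```bash
python3 -m jog '[{"tx":0,"ty":-0.01,"tz":0,"spin":0,"jaw":-1},{"tx":0,"ty":-0.03,"tz":0,"spin":0,"jaw":-1},{"tx":0,"ty":-0.05,"tz":-0.01,"spin":0,"jaw":-1},{"tx":0,"ty":-0.06,"tz":-0.05,"spin":0,"jaw":-1},{"tx":-0.02,"ty":-0.06,"tz":-0.1,"spin":0,"jaw":-1},{"tx":-0.06,"ty":-0.06,"tz":-0.12,"spin":0,"jaw":-1},{"tx":-0.1,"ty":-0.06,"tz":-0.12,"spin":0,"jaw":-1},{"tx":-0.14,"ty":-0.06,"tz":-0.12,"spin":0,"jaw":-1},{"tx":-0.18,"ty":-0.06,"tz":-0.12,"spin":0,"jaw":-1},{"tx":-0.2,"ty":-0.06,"tz":-0.12,"spin":0,"jaw":-1},{"tx":-0.2,"ty":-0.06,"tz":-0.12,"spin":0,"jaw":-1}]';python3 st.py; python3 pic.py 9; python3 ang.py 9
python3 - <<'E'
from h import *
a=cv2.imread("pics/top9.png")[185:325,245:405]; b=cv2.imread("pics/scene9.png")[195:300,255:385]
cv2.imwrite("pics/w9.png",np.hstack([cv2.resize(a,(400,350),interpolation=2),cv2.resize(b,(400,323),interpolation=2)[:350] if 0 else cv2.copyMakeBorder(cv2.resize(b,(400,323),interpolation=2),0,27,0,0,0)]))
E
```

```text
time: 20.85
ee_pos: [0.5686, -0.3104, 0.2156]
eef_rot: [1.923, 2.48, -0.003]
wrist_force: [0.6, 1.0, -0.4]
finger_gap: 0.0001
yaw 14.44 q7 1.055 F [ 0.6   0.97 -0.39] M [0.007 0.054 0.062] gap 0.0001 p [ 0.5686 -0.3104  0.2156]
9 top line 89.4 centroid 133.8 r 12.6 mm sd [5. 8.]
9 scene line 129.2 centroid 139.6 r 12.2 mm sd [1.1 5.8]
```

View pics/w9.png

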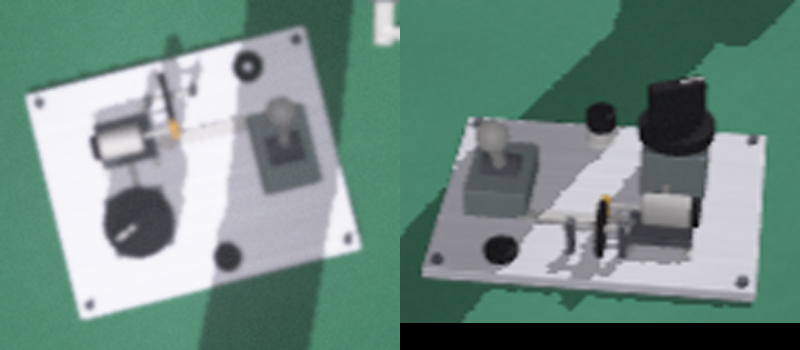

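View pics/top9.png

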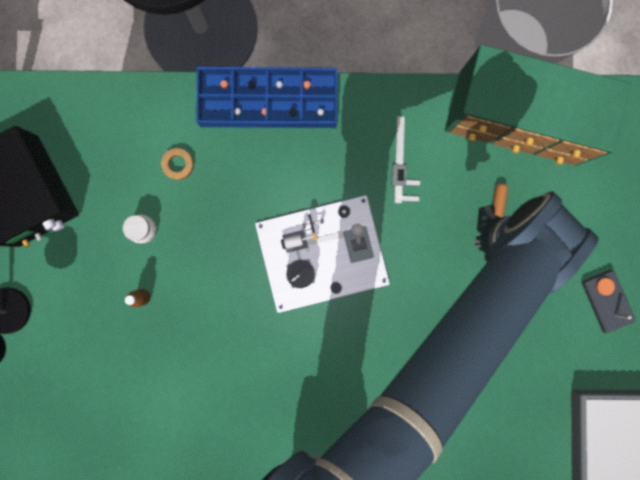

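```bash
sed -i 's/<.026/<.021/' ang.py; python3 ang.py 4 5 9
python3 - <<'E'
from h import *
t=(244.5+282.5/2.5,184.5+107.5/2.5);s=(254.5+92.5/3.077,194.5+137.5/3.076)
p=two(t,s);c=np.array([.5501,-.019]);th=np.radians(14.7);M=np.array([[np.cos(th),-np.sin(th)],[np.sin(th),np.cos(th)]])
print(p,"jig",M.T@(p[:2]-c), "from top z85",M.T@(ray("top",t,.085)[:2]-c),bot.sense()['dq'].round(3))
E
```

```text
4 top line 57.5 centroid 62.6 r 12.3 mm sd [1.7 4.7]
4 scene line 57.1 centroid 63.8 r 9.1 mm sd [1.3 4.2]
5 top line 128.9 centroid 126.5 r 13.4 mm sd [1.2 4.5]
5 scene line 129.2 centroid 138.3 r 13.3 mm sd [0.7 6.1]
9 top line 128.9 centroid 126.9 r 12.6 mm sd [1.8 4.9]
9 scene line 129.5 centroid 139.7 r 12.1 mm sd [1.1 5.7]
[ 0.60158615 -0.08891544  0.08745721] jig [ 0.03205929 -0.08069197] from top z85 [ 0.03219645 -0.08129635] [-0.032 -0.012 -0.013  0.014 -0.001  0.004 -0.002]
```

```bash
python3 -c "
from plant import finish_job;print(finish_job())"
```

```text
the job is handed in; nothing more can be done
None
```

I turned the dial clockwise to its stop, set it back four clicks, and pushed the clamp lever over to its far end stop. The job is handed in, at about 21 s of the 67 s allowed.

- **Stop:** Before the stop, the moment about the dial axis stayed at about 0.1 N m or less. At the stop it rose to a peak of 0.78 N m, which puts the dial about 0.13 rad past it, inside the 0.2 rad limit. I released the dial, gripped it again and felt the stop at the same angle (0.42 N m). I took that as click 0.
- **Four clicks back:** The white line read 57.5° (top camera) and 57.1° (scene camera) at the stop. It read 128.9° and 129.2° after I let go, a change of about 72°. After the clamp was thrown it was still at 128.9° and 129.5°, so the dial stayed on that click.
- **Clamp:** I pushed the ball until the tool stopped against 9 N, then backed off. The ball measured at jig x +32 mm; about +29 mm was expected, so it is at the stop within measuring error.
- **Bystanders:** The last pictures show the bystanders where they were. The spanner and part of the driver were hidden under the arm in the final top view, but the tool never went down there.

**Disagreements:**
- My first estimate of the dial's starting angle (−164° to −172°) does not fit the clicks measured later. I can't say whether it began 7 or 8 clicks out, but the result rests on the felt stop.
- The line's angle taken from its centre rather than its direction also differed by up to 10° between the cameras. I trusted the direction, because both cameras agreed on it.

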